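# Index the sample carousel and load the stone pail

## Task

Click the sample carousel round by its black handle until its empty blue bay sits at the yellow loading mark, and let go so that it rests in that click. Then carry the small pail with the orange handle level, with its stones in it, and set it down gently upright inside that bay. Leave everything else on the bench where it stands.

Things in the scene. Friction and masses are not known exactly. Their poses are not given: they have to be found in the camera images.
- station: Sample changer: grey base 365 x 320 mm, 40 mm high, fixed to the bench, carrying the turning aluminium disc. Origin on the bench under the disc's axis; -x points to the loading mark (at yaw 0 towards the robot), z up. A blue code reader on a post, 131 mm high, stands at its far left corner (x +145, y +145 mm).
- mark (a point): Yellow loading mark, a stripe on top of the base's front edge, 178 mm from the disc's axis, 41 mm above the bench.
- carousel (a joint): Angle of the disc (rad), growing clockwise seen from above; 0 = empty bay at the loading mark. The disc (290 mm across, top 54 mm above the bench) has six bays; a sprung detent pulls it into a click every 60 degrees (1.047 rad), 0.25 N m to leave one. It starts one or two clicks short of the mark (near -1.05 or -2.09; rarely poised between); stops at -2.4 and 1.3.
- handle (a point): Centre of the handle bar on the disc's axis: black bar 80 mm long, 16 mm thick, 22 mm high, its centre 145 mm above the bench. It turns with the disc; the bar lies along this point's y axis, square to the line from the axis to the empty bay (this point's -x).
- bay (a point): Centre of the floor of the empty bay, on the disc's top 54 mm above the bench, 100 mm from the axis: a blue ring of 70 mm inner diameter, 10 mm high. The other five bays hold amber jars with white lids, 64 mm across, tops 114 mm above the bench, fixed to the disc.
- pail: Loose open white pail with an orange handle, about 0.15 kg: 56 mm across at the bottom, 66 mm at the rim, 60 mm high. Origin at the centre of its underside, z up. The rigid hoop handle stands over the mouth along the pail's y axis; its grip bar is 44 mm long (y), 12 mm thick (x), 14 mm high, centred 100 mm above the underside. It stands at one of three places beside the changer.
- stone0: Red-brown stone, 22 mm across, 14 mm high, lying loose in the pail; origin at its underside.
- stone1: Light grey stone, 22 mm across, 14 mm high, lying loose in the pail; origin at its underside.
- stone2: Dark stone, 22 mm across, 14 mm high, lying loose in the pail; origin at its underside.
- blue_pail: Bystander: a like pail with a blue handle, empty; 107 mm high. Origin under its centre.
- tub: Bystander: jar with a green cap, 68 mm across, 75 mm high. Origin under its centre.
- beaker: Bystander: clear plastic beaker, 90 mm across, 120 mm high. Origin under its centre.
- spray: Bystander: white spray bottle, 72 mm across, 191 mm high. Origin under its centre.
- washbottle: Bystander: white wash bottle with a blue collar and a bent spout, 60 mm across, 195 mm high. Origin under its centre.
- brush: Bystander: brush lying on the bench. Origin under its middle.

How it is judged:
By the outcome, as a careful person would: the job done as asked, in the order asked, and still so for the second after the job is handed in, with the robot touching nothing.
It also fails if it takes over 58 s, if anything falls off the work surface, if the arm or the gripper's body presses on something with over 40 N, if the wrist force passes 120 N, or if a joint passes its speed limit or range.

## Robot

A 6-joint arm with a two-finger parallel gripper is mounted at the origin on the work surface. World frame = base frame: x ahead of the robot, y to its left, z up, the work surface at z = 0. Lengths are in m, angles in rad, forces in N, time in s.
With the tool pointing down it reaches from about 0.375 to 0.75 m from the base axis. Payload 9 kg.
Tool frame: the origin (TCP) lies on the centre line of the jaws, within the pads' length; the fingertips stand tips_ahead ahead of it and the grasp point (between the pads) lies 11 mm behind it (tips_ahead is the distance from the TCP to the fingertips, in m); z points along the fingers, y is the line along which they close (so a half turn about z gives the same grasp; the last joint's range is limited). The gripper opens to 85 mm and grips with 20 to 120 N. Pads are 22 mm wide; open, the fingers measure 114 mm over their backs; the gripper's body (76 mm by 85 mm) begins 54 mm behind the grasp point. The pads swing forward as they close: fully open they stand 13 mm farther back than shut.
Start: joints at [-1.356, 0.104, 0.097, 1.564, 0, 1.353], TCP at [0.252, -0.545, 0.239] pointing down, gripper open.
Joint ranges: [-2.99, 2.99], [-0.84, 1.86], [-1.1, 1.16], [-1.84, 2.11], [-1.51, 1.56], [-3.14, 3.14]. Speed limits (rad/s): [2.22, 2.22, 2.57, 3.14, 3.14, 3.14].

## Interface

Orientations are given as a unit quaternion [x, y, z, w].
In Python, from workcell import * gives the robot as it stands.
- The arm moves only by the tool send_rows, never from a script. Its argument "moves" is a list of rows, each a list of 5 numbers: the shift along the tool's x, y, z in m, then the turn about the tool's z in degrees, then the opening, from 0 (shut) to 1 (fully open). In form: [[dx, dy, dz, yaw, claw], ...]. A call has 1 to 8 rows; each row is the pose to reach, as a shift and turn from the pose commanded when the call began, along the tool's axes at that moment; what a row does not reach only later rows make up. A row lasts 1/10 s, in which the tool goes at most 50 mm and 8.59 degrees, less where a joint would pass 70% of its speed; a pose out of reach is approached as far as the arm can. A call with a gripper value outside its range is refused whole. The fingers move at their own pace and stop on an object; "newtons" is the grip in N (left out, the last holds). Time passes only in rows, so rows that repeat a pose let the fingers close. It gives the time, the measured TCP pose, the force, the opening and the grip force at its end, in the units of the state.
- get_state(): the state, without advancing time (a new reading comes with each control period).
- camera(name): name is "scene" or "side" or "wrist"; returns a dict with "img" (384x512x3 uint8, red, green, blue), "depth" (384x512 float32, m along the optical axis (not along the pixel's ray), 0 where there is no reading), "camera_matrix" (3x3 intrinsics, pixels), "extrinsics" (4x4, takes a point from world to camera coordinates). Camera axes: x right, y down, z forward; pixel columns grow to the right and rows downward; lengths in m; the calibration is good to about 2 mm. The wrist camera is an equidistant fisheye: a pixel r from the principal point sees the ray r / f radians off the axis. A picture is of the moment at which its call begins.
- close_job(): hands the job in; it is judged then, once.
The state is a dict: "time_s": time; "joint_pos": joint angles; "qvel": joint speeds; "tau": joint torques, N m; "position": TCP position; "orientation": TCP orientation; "ft_force": force on the tool from outside, world axes, zero at the start; "torque": the same for the moment, N m; "grip_width": finger opening in m; "gripper_force": force on a finger pad.
Only numpy, scipy, OpenCV 4.12 (cv2) and the standard library are available. Lean on these libraries where they do the work, as an engineer would, in place of code of your own. Each camera call takes 0.05 s, during which the arm holds its last target. There are 200 camera calls.

## Working session

There is one attempt and no reset: what is moved stays moved. The work goes in short steps, Python scripts to look and compute and a tool call to move; the robot and the scene stay as the last step left them, time stands still between calls to the robot, and variables do not carry over. Pictures are saved under pics/ and viewed, at most 10 in all, crops included, and the job is handed in when it is done.

Besides the shell and the picture viewer there is one more tool, called after "Call:" as a command line: name --pt "numbers of a row" for each row, then --argument value for the rest. send_rows: Moves the arm, as the interface text tells. Its arguments: {"type":"object","properties":{"moves":{"type":"array"},"newtons":{"type":"number"}},"required":["moves"]}

```bash
mkdir -p pics; ls
cat > h.py <<'E'
from workcell import *
import numpy as np, cv2
def px2pt(c,u,v,z=None):
    K=c["camera_matrix"];E=c["extrinsics"];R=E[:3,:3];t=E[:3,3]
    d=R.T@np.stack([(u-K[0,2])/K[0,0],(v-K[1,2])/K[1,1],np.ones_like(u*1.)]);o=-R.T@t
    if z is None: s=c["depth"][np.int_(v),np.int_(u)]
    else: s=(z-o[2])/d[2]
    return (o[:,None]+d.reshape(3,-1)*s).T
E
python3 - <<'E'
from h import *
s=get_state();print({k:np.round(v,3).tolist() for k,v in s.items()})
a=camera("scene");b=camera("side")
np.savez("c0.npz",**{n+k:c[k] for n,c in(("a",a),("b",b)) for k in c if k!="name"})
for n,c in(("a",a),("b",b)):
    print(c["camera_matrix"].round(1).tolist(),c["extrinsics"].round(3).tolist())
    cv2.imwrite(f"pics/{n}0.png",cv2.resize(c["img"][...,::-1],(768,576)))
E
```

```text
pics
{'time_s': 0.0, 'joint_pos': [-1.356, 0.105, 0.096, 1.564, -0.0, 1.353], 'qvel': [-0.001, -0.001, 0.001, -0.0, 0.001, 0.0], 'tau': [-0.0, -55.693, 50.365, 0.017, -0.0, -0.0], 'position': [0.252, -0.544, 0.239], 'orientation': [0.977, 0.215, -0.0, -0.001], 'ft_force': [0.507, 0.159, 0.441], 'torque': [-0.042, 0.015, 0.038], 'gripper_force': 0.0, 'grip_width': 0.086}
[[349.1, 0.0, 257.1], [0.0, 349.1, 194.4], [0.0, 0.0, 1.0]] [[-0.167, 0.986, -0.012, 0.074], [0.842, 0.136, -0.522, -0.409], [-0.513, -0.097, -0.853, 1.563], [0.0, 0.0, 0.0, 1.0]]
[[361.4, 0.0, 258.3], [0.0, 361.4, 188.5], [0.0, 0.0, 1.0]] [[-0.79, -0.612, 0.022, 0.466], [-0.407, 0.498, -0.766, 0.291], [0.458, -0.614, -0.643, 1.247], [0.0, 0.0, 0.0, 1.0]]
```

View pics/a0.png

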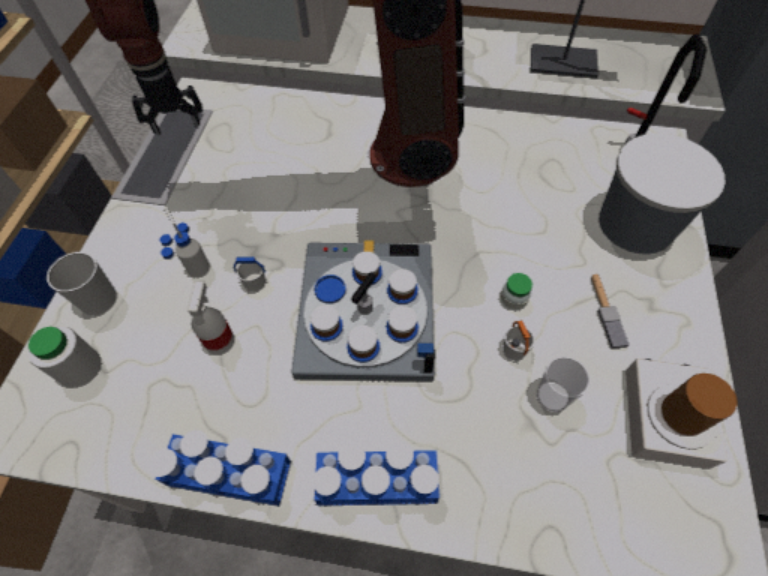

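View pics/b0.png

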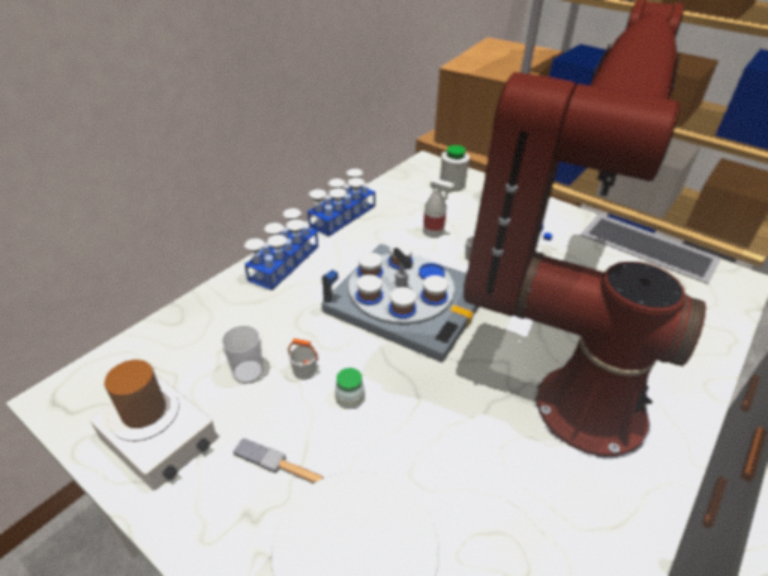

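The scene view shows the changer with its axis at about (365,305), the mark at (368,246), the empty bay at (330,290), one click short, and the handle bar at (364,290). The orange-handled pail is at (518,340), between the green tub (518,290) and the beaker (563,385). The side view agrees with this.

```bash
cat > m.py <<'E'
from h import *
f=np.load("c0.npz")
def comp(m,near):
    n,l,s,c=cv2.connectedComponentsWithStats(m.astype(np.uint8))
    k=[i for i in range(1,n) if s[i,4]>5 and np.hypot(*(c[i]-near))<45]
    if not k: return None
    i=max(k,key=lambda i:s[i,4]); return np.nonzero(l==i)
for n,P in (("a",dict(y=(245,164),b=(220,193),o=(347,223),k=(243,192))),("b",dict(y=(308,208),b=(287,180),o=(201,232),k=(268,171)))):
    c={k:f[n+k] for k in("img","depth","camera_matrix","extrinsics")}
    hsv=cv2.cvtColor(c["img"],cv2.COLOR_RGB2HSV);H,S,V=hsv[...,0],hsv[...,1],hsv[...,2]
    M=dict(y=((H>14)&(H<30)&(S>150)&(V>120),.041),b=((H>100)&(H<125)&(S>140),.056),o=((H<16)&(S>130)&(V>90),.100),k=((V<45),.156))
    for k,(m,z) in M.items():
        r=comp(m,np.array(P[k]))
        if r is None: print(n,k,None);continue
        v,u=r; p=px2pt(c,u,v,z); q=px2pt(c,u,v)
        w,e=np.linalg.eigh(np.cov(p[:,:2].T))
        (ex,ey),(w_,h_),an=cv2.minAreaRect(p[:,:2].astype(np.float32))
        print(n,k,len(u),"px",u.mean().round(),v.mean().round(),"plane",p.mean(0).round(4),"rectc",round(ex,4),round(ey,4),"sz",round(w_,3),round(h_,3),"ang",np.degrees(np.arctan2(e[1,1],e[0,1])).round(1),"depth",np.median(q,0).round(4))
    # disc: depth points at z~.054
    v,u=np.mgrid[0:384,0:512]; q=px2pt(c,u.ravel(),v.ravel())
    for nm,lo,hi,ctr in(("lids",.108,.118,(.52,0)),("pailtop",.03,.115,None)):
        if nm=="lids":
            m=(q[:,2]>lo)&(q[:,2]<hi)&(np.abs(q[:,1])<.25)&(q[:,0]>.3)&(q[:,0]<.8)
            im=m.reshape(384,512).astype(np.uint8); nn,l,s,cc=cv2.connectedComponentsWithStats(im)
            for i in range(1,nn):
                if s[i,4]>40: print(n,"lid",s[i,4],cc[i].round(),q[(l==i).ravel()].mean(0).round(4))
E
python3 m.py
```

```text
a y 36 px 246.0 164.0 plane [ 0.38   -0.0555  0.041 ] rectc 0.3799 -0.0556 sz 0.024 0.019 ang -166.6 depth [ 0.3795 -0.0556  0.0398]
a b 276 px 220.0 192.0 plane [ 0.5307 -0.1215  0.056 ] rectc 0.5283 -0.1225 sz 0.073 0.069 ang -159.4 depth [ 0.5294 -0.1216  0.054 ]
a o 50 px 349.0 221.0 plane [0.5976 0.3314 0.1   ] rectc 0.6049 0.3347 sz 0.07 0.015 ang -161.7 depth [0.5999 0.3304 0.1039]
a k 144 px 242.0 190.0 plane [ 0.5715 -0.026   0.156 ] rectc 0.5748 -0.0229 sz 0.076 0.047 ang 165.4 depth [ 0.5669 -0.027   0.1533]
b y 57 px 308.0 207.0 plane [ 0.3855 -0.0552  0.041 ] rectc 0.3852 -0.0551 sz 0.058 0.025 ang -176.8 depth [ 0.3829 -0.0531  0.0429]
b b 97 px 287.0 180.0 plane [ 0.5387 -0.1298  0.056 ] rectc 0.54 -0.131 sz 0.066 0.051 ang 54.7 depth [ 0.5394 -0.1317  0.0561]
b o 30 px 200.0 228.0 plane [0.5926 0.328  0.1   ] rectc 0.5921 0.3278 sz 0.04 0.012 ang -158.8 depth [0.5883 0.3319 0.1072]
b k None
```

```bash
cat >> h.py <<'E'
from scipy.spatial.transform import Rotation as Rt
def plan(x,y,z,xang=None):
    "shift/turn in tool axes from the present pose; xang: wanted world angle (deg) of tool x"
    s=get_state();R=Rt.from_quat(s["orientation"]).as_matrix();p=np.array(s["position"])
    d=R.T@(np.array([x,y,z])-p); a=np.degrees(np.arctan2(R[1,0],R[0,0]))
    yaw=0 if xang is None else -((xang-a+180)%360-180)
    print("pos",p.round(4),"xang",a.round(1),"plan",d.round(4),"yaw",round(float(yaw),1),"j",np.round(s["joint_pos"],2),"t",s["time_s"])
E
python3 - <<'E'
from h import *
import workcell
print(getattr(workcell,"tips_ahead",None),[n for n in dir(workcell) if n[0]!="_"][:40])
plan(.56,-.027,.30,159)
E
```

```text
0.008 ['Unreachable', 'camera', 'close_job', 'get_state', 'tips_ahead']
pos [ 0.2516 -0.5444  0.2386] xang 24.8 plan [ 0.497  -0.3404 -0.0609] yaw -134.2 j [-1.36  0.1   0.1   1.56  0.    1.35] t 0.1
```

Call:
send_rows --pt "0 0 -0.04 0 1" --pt "0 0 -0.06 0 1" --pt "0.5 -0.34 -0.06 -60 1" --pt "0.5 -0.34 -0.06 -60 1" --pt "0.5 -0.34 -0.06 -60 1" --pt "0.5 -0.34 -0.06 -60 1" --pt "0.5 -0.34 -0.06 -60 1" --pt "0.5 -0.34 -0.06 -60 1"

```text
time_s: 0.9
position: [0.4067, -0.2856, 0.2991]
orientation: [0.784, 0.62, 0.0, -0.0]
ft_force: [1.2, 0.6, 0.0]
grip_width: 0.0851
gripper_force: 0.0
```

```bash
python3 -c "
from h import *
plan(.56,-.027,.30,159)"
```

```text
pos [ 0.4067 -0.2856  0.2991] xang 76.7 plan [ 0.2869  0.0897 -0.0009] yaw -82.3 j [-0.88 -0.19 -0.08  1.68  0.    0.93] t 0.9
```

Call:
send_rows --pt "0.287 0.09 0 -60 1" --pt "0.287 0.09 0 -60 1" --pt "0.287 0.09 0 -60 1" --pt "0.287 0.09 0 -60 1" --pt "0.287 0.09 0 -60 1" --pt "0.287 0.09 0 -60 1" --pt "0.287 0.09 0 -60 1" --pt "0.287 0.09 0 -60 1"

```text
time_s: 1.7
position: [0.5614, -0.0284, 0.2986]
orientation: [0.369, 0.929, -0.0, -0.001]
ft_force: [-1.0, -0.6, -0.1]
grip_width: 0.0852
gripper_force: 0.0
```

```bash
python3 -c "
from h import *
plan(.56,-.027,.30,159)
c=camera('wrist')
np.savez('w0.npz',**c)
print(c['camera_matrix'].round(1).tolist(),c['extrinsics'].round(3).tolist())
cv2.imwrite('pics/w0.png',c['img'][...,::-1])"
```

```text
pos [ 0.5614 -0.0284  0.2986] xang 136.7 plan [ 0.002   0.     -0.0014] yaw -22.3 j [-0.28  0.01  0.11  1.67 -0.    0.47] t 1.7
[[297.3, 0.0, 251.6], [0.0, 297.3, 194.8], [0.0, 0.0, 1.0]] [[0.687, 0.727, -0.001, -0.365], [0.693, -0.654, 0.304, -0.464], [0.221, -0.209, -0.953, 0.306], [0.0, 0.0, 0.0, 1.0]]
```

View pics/w0.png

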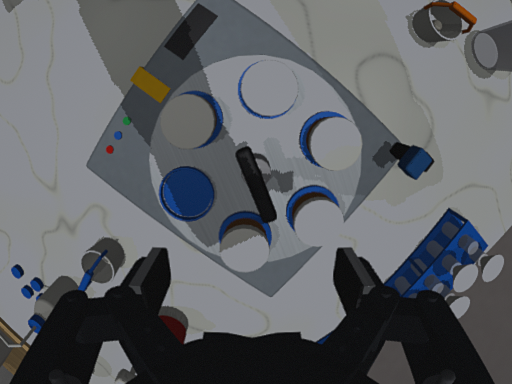

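The wrist view shows the yellow mark at (151,84), the empty blue bay at (187,193), and the black bar from (241,150) to (270,217). The orange pail is at the top right, around (450,20).

```bash
cat >> h.py <<'E'
def fish(c,u,v,z):
    K=c["camera_matrix"];E=c["extrinsics"];R=E[:3,:3];o=-R.T@E[:3,3]
    D=K.copy(); p=cv2.fisheye.undistortPoints(np.stack([u,v],-1).astype(float).reshape(-1,1,2),D,np.zeros(4)).reshape(-1,2)
    d=R.T@np.c_[p,np.ones(len(p))].T
    return (o[:,None]+d*((z-o[2])/d[2])).T
def blob(m,near,rad=45):
    n,l,s,c=cv2.connectedComponentsWithStats(m.astype(np.uint8))
    k=[i for i in range(1,n) if s[i,4]>5 and np.hypot(*(c[i]-near))<rad]
    i=max(k,key=lambda i:s[i,4]); v,u=np.nonzero(l==i); return u,v
def masks(c):
    H,S,V=cv2.split(cv2.cvtColor(c["img"],cv2.COLOR_RGB2HSV))
    return dict(y=((H>14)&(H<30)&(S>150)&(V>100)),b=((H>100)&(H<125)&(S>140)&(V>50)),o=((H<16)&(S>130)&(V>90)),k=(V<50))
def rect(p):
    (x,y),(w,h),_=r=cv2.minAreaRect(p[:,:2].astype(np.float32)); b=cv2.boxPoints(r)
    e=max((b[1]-b[0],b[2]-b[1]),key=np.linalg.norm)
    return round(x,4),round(y,4),"size",round(w,3),round(h,3),"long axis deg",round(float(np.degrees(np.arctan2(e[1],e[0]))%180),1)
E
python3 - <<'E'
from h import *
from scipy.optimize import least_squares
c=dict(np.load("w0.npz"));M=masks(c)
P={}
for k,n,z in(("y",(151,84),.041),("b",(187,193),.056),("k",(256,183),.156),("o",(450,18),.1)):
    u,v=blob(M[k],n,30);p=fish(c,u,v,z);P[k]=rect(p)[:2];print(k,len(u),(u.mean().round(),v.mean().round()),rect(p))
y,b=np.array(P["y"]),np.array(P["b"])
R=lambda a:np.array([np.cos(a),np.sin(a)])
r=least_squares(lambda q:np.r_[q[:2]-.178*R(q[2])-y,q[:2]-.1*R(q[2]+q[3])-b,(q[3]-1.047)*.05],[.56,-.03,.1,1.047])
print(r.x.round(4),r.fun.round(4),"yaw",np.degrees(r.x[2:]))
E
```

```text
y 638 (np.float64(150.0), np.float64(84.0)) (0.3877, -0.0529, 'size', 0.056, 0.023, 'long axis deg', 7.9)
b 2106 (np.float64(187.0), np.float64(193.0)) (0.5305, -0.1213, 'size', 0.075, 0.075, 'long axis deg', 88.6)
k 1333 (np.float64(256.0), np.float64(183.0)) (0.5667, -0.0217, 'size', 0.027, 0.079, 'long axis deg', 155.0)
o 158 (np.float64(464.0), np.float64(12.0)) (0.5911, 0.3351, 'size', 0.043, 0.011, 'long axis deg', 24.9)
[ 0.5644 -0.0271  0.1468  1.0724] [ 0.0006 -0.0003 -0.0006  0.0003  0.0013] yaw [ 8.41046735 61.44576246]
```

```bash
python3 -c "
from h import *
plan(.565,-.026,.134,158)"
```

```text
pos [ 0.5611 -0.0294  0.2988] xang 136.2 plan [-0.0005  0.0053  0.1648] yaw -21.8 j [-0.29  0.01  0.11  1.67 -0.    0.48] t 1.75
```

Call:
send_rows --pt "0 0.005 0.05 -8 0.6" --pt "0 0.005 0.09 -16 0.6" --pt "0 0.005 0.12 -21.8 0.6" --pt "0 0.005 0.145 -21.8 0.6" --pt "0 0.005 0.165 -21.8 0.6" --pt "0 0.005 0.165 -21.8 0.6"

```text
time_s: 2.35
position: [0.5625, -0.027, 0.1312]
orientation: [0.192, 0.981, 0.0, -0.002]
ft_force: [0.2, -0.2, -0.7]
grip_width: 0.0514
gripper_force: 0.0
```

Call:
send_rows --newtons 40 --pt "0 0 0 0 0" --pt "0 0 0 0 0" --pt "0 0 0 0 0" --pt "0 0 0 0 0" --pt "0 0 0 0 0" --pt "0 0 0 0 0"

```text
time_s: 2.95
position: [0.5656, -0.0267, 0.1361]
orientation: [0.19, 0.982, -0.0, 0.001]
ft_force: [-1.1, -1.7, 7.1]
grip_width: 0.0156
gripper_force: 41.1
```

```bash
python3 -c "
from h import *
plan(.565,-.026,.134,98)
s=get_state();print(s['grip_width'],s['gripper_force'],s['ft_force'],s['torque'])
c=camera('wrist')
cv2.imwrite('pics/w1.png',c['img'][...,::-1])"
```

```text
pos [ 0.5656 -0.0267  0.1361] xang 158.1 plan [0.0008 0.0004 0.0021] yaw 60.1 j [-0.28  0.   -0.19  1.37 -0.    0.1 ] t 2.95
0.015561182570627137 41.134602427482605 [-1.13173482 -1.74030578  7.11664882] [-0.11913155  0.27881014 -0.01897305]
```

View pics/w1.png

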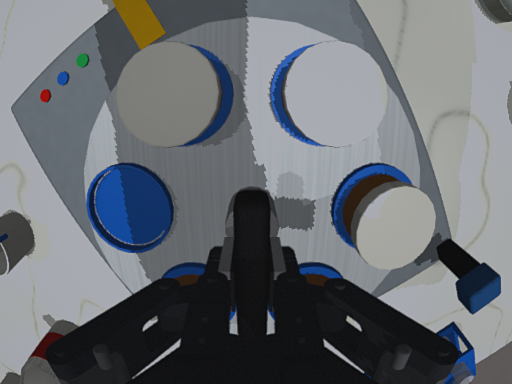

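The bar is gripped at a 15.6 mm opening, with the empty bay at (131,207) and the mark at (140,20). Next is a 60° clockwise turn.

Call:
send_rows --pt "0 0 0 4 0" --pt "0 0 0 9 0" --pt "0 0 0 14 0" --pt "0 0 0 19 0" --pt "0 0 0 24 0" --pt "0 0 0 29 0" --pt "0 0 0 34 0" --pt "0 0 0 38 0"

```text
time_s: 3.8
position: [0.5663, -0.0259, 0.1362]
orientation: [0.5, 0.866, 0.001, 0.002]
ft_force: [3.6, 4.1, 4.1]
grip_width: 0.0154
gripper_force: 40.9
```

Call:
send_rows --pt "0 0 0 5 0" --pt "0 0 0 10 0" --pt "0 0 0 15 0" --pt "0 0 0 19 0" --pt "0 0 0 21 0" --pt "0 0 0 22 0" --pt "0 0 0 22 0" --pt "0 0 0 22 0"

```text
time_s: 4.6
position: [0.5668, -0.0257, 0.1362]
orientation: [0.655, 0.756, 0.002, 0.002]
ft_force: [7.2, 5.3, 3.0]
grip_width: 0.0152
gripper_force: 40.7
```

```bash
python3 -c "
from h import *
plan(.565,-.026,.134,98.3)
s=get_state();print(s['grip_width'],s['gripper_force'],s['ft_force'],s['torque'])"
```

```text
pos [ 0.5668 -0.0257  0.1362] xang 98.2 plan [-0.0001 -0.0019  0.0021] yaw -0.1 j [-0.28  0.   -0.19  1.37  0.    1.15] t 4.6
0.01515922411237758 40.66651940345764 [7.1812493  5.28228192 3.02935716] [ 0.85059138 -1.14511471 -0.03166942]
```

Call:
send_rows --pt "0 0 0 0 0.3" --pt "0 0 0 0 0.5" --pt "0 0 0 0 0.6" --pt "0 0 0 0 0.6" --pt "0 0 -0.03 0 0.6" --pt "0 0 -0.08 0 0.6" --pt "0 0 -0.13 0 0.6" --pt "0 0 -0.18 0 0.6"

```text
time_s: 5.4
position: [0.5642, -0.0261, 0.3161]
orientation: [0.655, 0.756, -0.0, -0.0]
ft_force: [0.7, -1.3, 0.1]
grip_width: 0.0511
gripper_force: 0.0
```

Run:
```python
from h import *
plan(.565,-.026,.134,98.3)
c=camera("wrist");M=masks(c);np.savez('w2.npz',**c);cv2.imwrite('pics/w2.png',c['img'][...,::-1])
E=c["extrinsics"]; K=c["camera_matrix"]
def proj(p):
    q=E[:3,:3]@p+E[:3,3];r=np.hypot(q[0],q[1]);th=np.arctan2(r,q[2]);return K[:2,2]+K[0,0]*th*q[:2]/r
for k,P,z in(("y",np.array([.389,-.052,.041]),.041),("b",np.array([.4665,-.041,.056]),.056),("k",np.array([.5655,-.0262,.156]),.156)):
    n=proj(P)
    try:
        u,v=blob(M[k],n,40);p=fish(c,u,v,z);print(k,n.round(),(u.mean().round(),v.mean().round()),rect(p))
    except Exception as e: print(k,n,e)
```

```text
pos [ 0.5642 -0.0261  0.3161] xang 98.2 plan [0.     0.0008 0.1821] yaw -0.1 j [-0.28  0.03  0.16  1.7  -0.    1.15] t 5.4
y [132. 162.] (np.float64(132.0), np.float64(162.0)) (0.3879, -0.053, 'size', 0.055, 0.023, 'long axis deg', 8.8)
b [180. 162.] (np.float64(182.0), np.float64(162.0)) (0.4669, -0.042, 'size', 0.076, 0.074, 'long axis deg', 51.7)
k [253. 181.] (np.float64(254.0), np.float64(178.0)) (0.5664, -0.0247, 'size', 0.022, 0.079, 'long axis deg', 98.2)
```

View pics/w2.png

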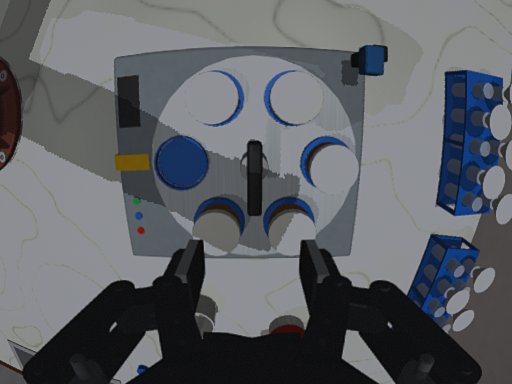

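The bay at (182,162) now lines up with the mark at (132,162). The bar reads 98.2°, so the disc rests in its click. Next I move over to the pail.

```bash
python3 -c "
from h import *
plan(.57,.315,.3161,205)"
```

```text
pos [ 0.566  -0.0267  0.3254] xang 98.1 plan [0.3377 0.0523 0.0083] yaw -106.9 j [-0.28  0.03  0.17  1.71 -0.    1.15] t 5.45
```

Call:
send_rows --pt "0.338 0.052 0 -60 0.9" --pt "0.338 0.052 0 -60 0.9" --pt "0.338 0.052 0 -60 0.9" --pt "0.338 0.052 0 -60 0.9" --pt "0.338 0.052 0 -60 0.9" --pt "0.338 0.052 0 -60 0.9" --pt "0.338 0.052 0 -60 0.9" --pt "0.338 0.052 0 -60 0.9"

```text
time_s: 6.25
position: [0.567, 0.3204, 0.3129]
orientation: [0.185, 0.983, 0.0, -0.001]
ft_force: [-0.0, 0.0, -0.8]
grip_width: 0.0768
gripper_force: 0.0
```

Call:
send_rows --pt "0 0 0 -8 0.9" --pt "0 0 0 -16 0.9" --pt "0 0 0 -24 0.9" --pt "0 0 0 -32 0.9" --pt "0 0 0 -40 0.9" --pt "0 0 0 -47 0.9" --pt "0 0 0 -47 0.9"

```text
time_s: 6.95
position: [0.5683, 0.3151, 0.3142]
orientation: [-0.218, 0.976, -0.0, -0.0]
ft_force: [0.5, -0.5, 0.2]
grip_width: 0.0771
gripper_force: 0.0
```

Run:
```python
from h import *
plan(.57,.315,.2,205)
c=camera("wrist");M=masks(c);np.savez('w3.npz',**c);cv2.imwrite('pics/w3.png',c['img'][...,::-1])
E=c["extrinsics"]; K=c["camera_matrix"]
q=E[:3,:3]@np.array([.592,.331,.107])+E[:3,3];r=np.hypot(q[0],q[1]);n=K[:2,2]+K[0,0]*np.arctan2(r,q[2])*q[:2]/r
u,v=blob(M["o"],n,40);p=fish(c,u,v,.107);print(n.round(),(u.mean().round(),v.mean().round()),len(u),rect(p))
```

```text
pos [0.5683 0.3151 0.3142] xang -154.8 plan [-0.0015 -0.0008  0.1142] yaw 0.2 j [ 0.31  0.3   0.46  1.73 -0.   -0.13] t 6.95
[255. 192.] (np.float64(255.0), np.float64(193.0)) 212 (0.5898, 0.3308, 'size', 0.039, 0.011, 'long axis deg', 25.1)
```

View pics/w3.png

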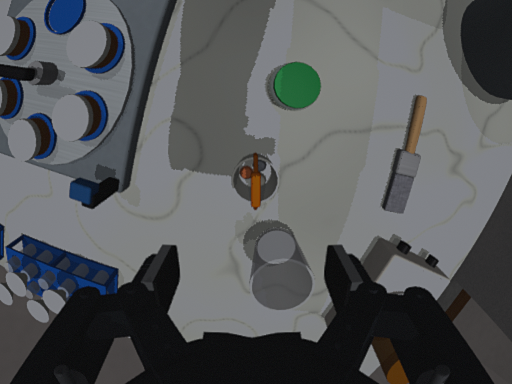

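The wrist view shows the orange bar at about (256,190) over the pail mouth, centred near (255,178), with the red stone visible at (245,172). The beaker below and the tub above it leave enough room.

Run:
```python
from h import *
c=dict(np.load("w3.npz"))
H,S,V=cv2.split(cv2.cvtColor(c["img"],cv2.COLOR_RGB2HSV))
print("rim ctr",fish(c,np.array([255]),np.array([178]),.06).round(4))
m=((H<20)&(S>100))
v,u=np.nonzero(m[140:220,235:280]);print(np.c_[np.unique(v+140,return_counts=True)].tolist())
p=fish(c,np.array([256,256,255.]),np.array([172,210,152.]),.107);print(p.round(4))
plan(.588,.330,.20,205)
```

```text
rim ctr [[0.5865 0.3292 0.06  ]]
[[153, 3], [154, 4], [155, 5], [156, 5], [157, 4], [158, 4], [159, 4], [160, 4], [161, 4], [162, 4], [163, 5], [164, 5], [165, 5], [166, 7], [167, 11], [168, 13], [169, 16], [170, 17], [171, 19], [172, 20], [173, 20], [174, 20], [175, 20], [176, 19], [177, 17], [178, 12], [179, 10], [180, 10], [181, 10], [182, 10], [183, 10], [184, 10], [185, 10], [186, 10], [187, 10], [188, 10], [189, 10], [190, 10], [191, 10], [192, 10], [193, 10], [194, 10], [195, 10], [196, 10], [197, 10], [198, 10], [199, 10], [200, 10], [201, 10], [202, 10], [203, 9], [204, 9], [205, 9], [206, 8], [207, 4], [208, 3], [209, 1]]
[[0.5686 0.3215 0.107 ]
 [0.6118 0.342  0.107 ]
 [0.5475 0.3102 0.107 ]]
pos [0.5683 0.3152 0.3142] xang -155.1 plan [-0.0242  0.0051  0.1142] yaw -0.1 j [ 0.31  0.3   0.46  1.73 -0.   -0.13] t 7.0
```

Call:
send_rows --newtons 30 --pt "-0.024 0.005 0.04 0 0.6" --pt "-0.024 0.005 0.09 0 0.6" --pt "-0.024 0.005 0.135 0 0.6" --pt "-0.024 0.005 0.165 0 0.6" --pt "-0.024 0.005 0.19 0 0.6" --pt "-0.024 0.005 0.21 0 0.6" --pt "-0.024 0.005 0.224 0 0.6" --pt "-0.024 0.005 0.224 0 0.6"

```text
time_s: 7.8
position: [0.5866, 0.3298, 0.088]
orientation: [-0.217, 0.976, -0.0, -0.002]
ft_force: [-0.1, -0.0, 0.4]
grip_width: 0.0512
gripper_force: 0.0
```

Call:
send_rows --newtons 30 --pt "0 0 0 0 0.4" --pt "0 0 0 0 0.3" --pt "0 0 0 0 0.22" --pt "0 0 0 0 0.17" --pt "0 0 0 0 0.12" --pt "0 0 0 0 0.05" --pt "0 0 0 0 0" --pt "0 0 0 0 0"

```text
time_s: 8.6
position: [0.5884, 0.3304, 0.0911]
orientation: [-0.218, 0.976, -0.0, 0.001]
ft_force: [1.1, -2.1, 6.2]
grip_width: 0.0113
gripper_force: 29.9
```

```bash
python3 -c "
from h import *
plan(.588,.330,.089,205)
s=get_state();print(s['grip_width'],s['gripper_force'],s['ft_force'],s['torque'])
c=camera('wrist')
cv2.imwrite('pics/w4.png',c['img'][...,::-1])"
```

```text
pos [0.5884 0.3304 0.0911] xang -154.9 plan [ 0.0005 -0.0002  0.0021] yaw 0.1 j [ 0.32  0.35  0.11  1.33 -0.   -0.12] t 8.6
0.01130449141999529 29.872304499149323 [ 1.06393242 -2.08588675  6.18966162] [-0.45629637 -0.14582153  0.0329395 ]
```

View pics/w4.png

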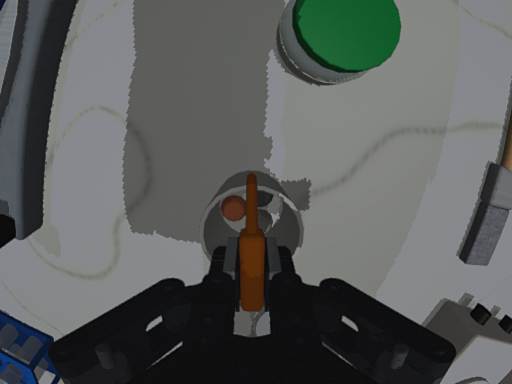

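The bar is held with the stones still in the pail. I'll firm up the grip and lift smoothly.

Call:
send_rows --newtons 60 --pt "0 0 0 0 0" --pt "0 0 0 0 0" --pt "0 0 0 0 0" --pt "0 0 -0.003 0 0" --pt "0 0 -0.01 0 0" --pt "0 0 -0.02 0 0" --pt "0 0 -0.035 0 0" --pt "0 0 -0.05 0 0"

```text
time_s: 9.45
position: [0.5878, 0.3305, 0.1418]
orientation: [-0.218, 0.976, -0.0, 0.0]
ft_force: [0.5, -0.2, -2.7]
grip_width: 0.0104
gripper_force: 58.4
```

Call:
send_rows --pt "0 0 -0.02 0 0" --pt "0 0 -0.045 0 0" --pt "0 0 -0.07 0 0" --pt "0 0 -0.095 0 0" --pt "0 0 -0.12 0 0" --pt "0 0 -0.14 0 0" --pt "0 0 -0.15 0 0" --pt "0 0 -0.15 0 0"

```text
time_s: 10.25
position: [0.5884, 0.3307, 0.2926]
orientation: [-0.218, 0.976, 0.0, 0.002]
ft_force: [0.6, -0.8, -2.4]
grip_width: 0.0108
gripper_force: 58.5
```

```bash
python3 -c "
from h import *
plan(.4667,-.0413,.291,205)
s=get_state();print(s['grip_width'],s['gripper_force'],s['ft_force'],s['torque'])"
```

```text
pos [0.5884 0.3307 0.2926] xang -154.8 plan [ 0.2683 -0.285   0.0009] yaw 0.2 j [ 0.32  0.37  0.5   1.7  -0.   -0.12] t 10.25
0.01075853308541086 58.450058698654175 [ 0.62426135 -0.76301005 -2.35571496] [ 0.02167153 -0.0532238  -0.03539516]
```

Call:
send_rows --pt "0.006 -0.006 0 0 0" --pt "0.02 -0.021 0 0 0" --pt "0.038 -0.04 0 0 0" --pt "0.058 -0.062 0 0 0" --pt "0.078 -0.083 0 0 0" --pt "0.098 -0.104 0 0 0" --pt "0.118 -0.125 0 0 0" --pt "0.138 -0.147 0 0 0"

```text
time_s: 11.05
position: [0.5239, 0.1374, 0.2886]
orientation: [-0.218, 0.976, 0.0, -0.001]
ft_force: [1.0, -0.0, -2.4]
grip_width: 0.0111
gripper_force: 58.5
```

Call:
send_rows --pt "0.02 -0.021 0 0 0" --pt "0.04 -0.042 0 0 0" --pt "0.06 -0.064 0 0 0" --pt "0.08 -0.085 0 0 0" --pt "0.1 -0.106 0 0 0" --pt "0.115 -0.122 0 0 0" --pt "0.125 -0.133 0 0 0" --pt "0.13 -0.138 0 0 0"

```text
time_s: 11.85
position: [0.4652, -0.0425, 0.2889]
orientation: [-0.217, 0.976, 0.0, -0.001]
ft_force: [-0.7, -0.2, -1.9]
grip_width: 0.0112
gripper_force: 58.5
```

Run:
```python
from h import *
plan(.4667,-.0413,.291,205)
cs={n:camera(n) for n in("wrist","scene","side")}
plan(.4667,-.0413,.16,205)
w=cs["wrist"]["img"];M=masks(cs["wrist"])
a=cs["scene"]["img"][120:240,190:310];b=cs["side"]["img"][100:240,210:360]
f=lambda i,s:cv2.resize(i,s)
cv2.imwrite("pics/w5.png",np.hstack([w[:,:400],np.vstack([f(a,(384,300)),f(b,(384,300))])[:384*600//600][:384]])[...,::-1])
np.savez("w5.npz",**cs["wrist"])
```

```text
pos [ 0.4652 -0.0425  0.2889] xang -154.9 plan [-0.0019  0.0005 -0.0021] yaw 0.1 j [-0.37 -0.28 -0.18  1.68 -0.   -0.81] t 11.85
pos [ 0.466  -0.0413  0.2896] xang -154.9 plan [-0.0007 -0.0004  0.1296] yaw 0.1 j [-0.37 -0.28 -0.17  1.68  0.   -0.81] t 12.0
```

View pics/w5.png

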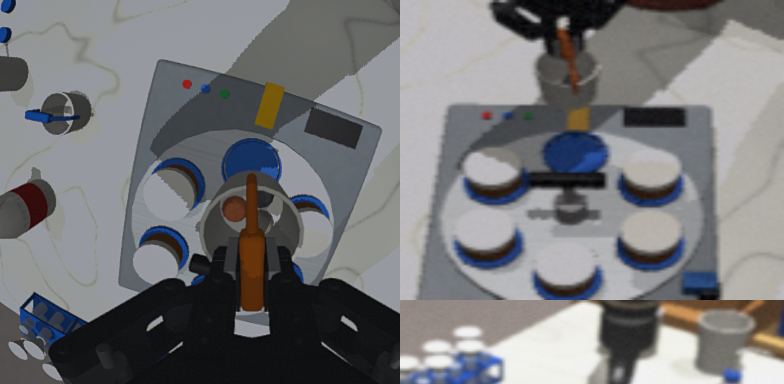

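The pail hangs level over the changer with its stones inside, the bar at (252,250) and the bay at (252,165). I'll use depth to check where the rim sits relative to the jaws.

Run:
```python
from h import *
from scipy.optimize import least_squares
c=dict(np.load("w5.npz"))
K=c["camera_matrix"];E=c["extrinsics"];R=E[:3,:3];o=-R.T@E[:3,3]
v,u=np.mgrid[140:300,180:330];v=v.ravel();u=u.ravel()
p=cv2.fisheye.undistortPoints(np.stack([u,v],-1).astype(float).reshape(-1,1,2),K,np.zeros(4)).reshape(-1,2)
q=o+(np.c_[p,np.ones(len(p))]*c["depth"][v,u][:,None])@R
H,S,V=cv2.split(cv2.cvtColor(c["img"],cv2.COLOR_RGB2HSV));s=S[v,u]
near=np.hypot(q[:,0]-.466,q[:,1]+.0413)
d=(near<.045)&(s<80)
print(np.histogram(q[d,2],bins=np.arange(.19,.31,.005)))
m=d&(np.abs(q[:,2]-.2575)<.004)&(near>.022)&(V[v,u]>60)
P=q[m]
r=least_squares(lambda x:np.hypot(P[:,0]-x[0],P[:,1]-x[1])-.032,[.466,-.041],loss="soft_l1",f_scale=.002)
an=np.degrees(np.arctan2(P[:,1]-r.x[1],P[:,0]-r.x[0]))
print(m.sum(),r.x.round(4),np.std(r.fun).round(4),np.histogram(an,8,(-180,180))[0],P[:,2].max())
b=(S[v,u]>140)&(H[v,u]>100)&(q[:,2]<.07);print("bay floor",q[b].mean(0),b.sum())
```

```text
(array([   0,   20,  741,  304,  489,  410,  221,  239,  236,  228,  218,
        230,  259, 1020,    0,    0,    2,    0,   19,  166,  214,  253,
        253]), array([0.19 , 0.195, 0.2  , 0.205, 0.21 , 0.215, 0.22 , 0.225, 0.23 ,
       0.235, 0.24 , 0.245, 0.25 , 0.255, 0.26 , 0.265, 0.27 , 0.275,
       0.28 , 0.285, 0.29 , 0.295, 0.3  , 0.305]))
994 [ 0.4669 -0.0417] 0.001 [173 202 171  47   0  29 174 198] 0.25932441039631593
bay floor [ 0.48455086 -0.04198083  0.05726538] 2455
```

The rim centre is within 1 mm of the bay centre, so I lower straight down, slowly at the end.

Call:
send_rows --pt "0 0 0.01 0 0" --pt "0 0 0.03 0 0" --pt "0 0 0.05 0 0" --pt "0 0 0.07 0 0" --pt "0 0 0.09 0 0" --pt "0 0 0.105 0 0" --pt "0 0 0.115 0 0" --pt "0 0 0.12 0 0"

```text
time_s: 12.8
position: [0.466, -0.041, 0.1692]
orientation: [-0.218, 0.976, 0.0, -0.0]
ft_force: [-0.6, 0.6, -2.2]
grip_width: 0.011
gripper_force: 58.5
```

```bash
python3 -c "
from h import *
plan(.466,-.0413,.1456,205)
print(get_state()['ft_force'])"
```

```text
pos [ 0.466  -0.041   0.1692] xang -154.8 plan [ 0.0002 -0.0003  0.0236] yaw 0.2 j [-0.37 -0.31 -0.42  1.46 -0.   -0.81] t 12.8
[-0.60065767  0.61981997 -2.23754081]
```

Call:
send_rows --pt "0 0 0.004 0 0" --pt "0 0 0.008 0 0" --pt "0 0 0.012 0 0" --pt "0 0 0.015 0 0" --pt "0 0 0.018 0 0" --pt "0 0 0.02 0 0" --pt "0 0 0.022 0 0" --pt "0 0 0.022 0 0"

```text
time_s: 13.6
position: [0.4663, -0.0414, 0.148]
orientation: [-0.218, 0.976, 0.0, -0.0]
ft_force: [0.5, -0.4, -2.0]
grip_width: 0.011
gripper_force: 58.5
```

Call:
send_rows --pt "0 0 0.001 0 0" --pt "0 0 0.001 0 0"

```text
time_s: 13.8
position: [0.4664, -0.0414, 0.1473]
orientation: [-0.218, 0.976, -0.0, 0.0]
ft_force: [1.2, 0.6, -2.0]
grip_width: 0.0109
gripper_force: 58.5
```

Call:
send_rows --pt "0 0 0.001 0 0" --pt "0 0 0.001 0 0"

```text
time_s: 14.0
position: [0.4664, -0.0414, 0.1462]
orientation: [-0.218, 0.976, -0.0, -0.0]
ft_force: [0.4, 0.4, -1.9]
grip_width: 0.0106
gripper_force: 58.5
```

Call:
send_rows --pt "0 0 0.001 0 0" --pt "0 0 0.001 0 0"

```text
time_s: 14.2
position: [0.4663, -0.0414, 0.1452]
orientation: [-0.218, 0.976, 0.0, -0.0]
ft_force: [0.0, 0.1, -2.7]
grip_width: 0.0106
gripper_force: 58.5
```

Call:
send_rows --pt "0 0 0.001 0 0" --pt "0 0 0.001 0 0"

```text
time_s: 14.4
position: [0.4667, -0.0417, 0.145]
orientation: [-0.218, 0.976, -0.0, 0.0]
ft_force: [-1.3, -0.1, 3.3]
grip_width: 0.0107
gripper_force: 59.4
```

Call:
send_rows --pt "0 0 0.001 0 0" --pt "0 0 0.001 0 0"

```text
time_s: 14.6
position: [0.4669, -0.0418, 0.1449]
orientation: [-0.218, 0.976, -0.001, 0.001]
ft_force: [-4.6, -0.6, 10.7]
grip_width: 0.0111
gripper_force: 60.5
```

It has touched down. I'll ease the load, then open gradually and withdraw.

Call:
send_rows --newtons 20 --pt "0 0 -0.001 0 0" --pt "0 0 -0.001 0 0" --pt "0 0 -0.001 0 0.15" --pt "0 0 -0.001 0 0.2" --pt "0 0 -0.001 0 0.3" --pt "0 0 -0.001 0 0.4" --pt "0 0 -0.001 0 0.5" --pt "0 0 -0.001 0 0.5"

```text
time_s: 15.4
position: [0.4664, -0.0414, 0.1442]
orientation: [-0.218, 0.976, -0.0, -0.0]
ft_force: [0.4, -0.1, 0.3]
grip_width: 0.0425
gripper_force: 0.0
```

Call:
send_rows --pt "0 0 -0.01 0 0.5" --pt "0 0 -0.025 0 0.5" --pt "0 0 -0.05 0 0.5" --pt "0 0 -0.09 0 0.5" --pt "0 0 -0.13 0 0.5" --pt "0 0 -0.16 0 0.5" --pt "0 0 -0.17 0 0.5" --pt "0 0 -0.17 0 0.5"

```text
time_s: 16.2
position: [0.4671, -0.0417, 0.3166]
orientation: [-0.218, 0.976, -0.001, 0.001]
ft_force: [0.4, 0.0, -0.9]
grip_width: 0.0425
gripper_force: 0.0
```

Run:
```python
from h import *
plan(.4667,-.0413,.3,205)
c=camera("wrist");M=masks(c)
a=camera("scene")["img"][110:270,120:420]
i=np.hstack([c["img"],cv2.resize(a,(288,384))*0+0]) 
cv2.imwrite("pics/w6.png",np.vstack([c["img"][:300],cv2.resize(a,(512,273))])[...,::-1])
```

```text
pos [ 0.4671 -0.0417  0.3166] xang -154.8 plan [0.0002 0.0006 0.0166] yaw 0.2 j [-0.37 -0.26 -0.11  1.72 -0.   -0.81] t 16.2
```

View pics/w6.png

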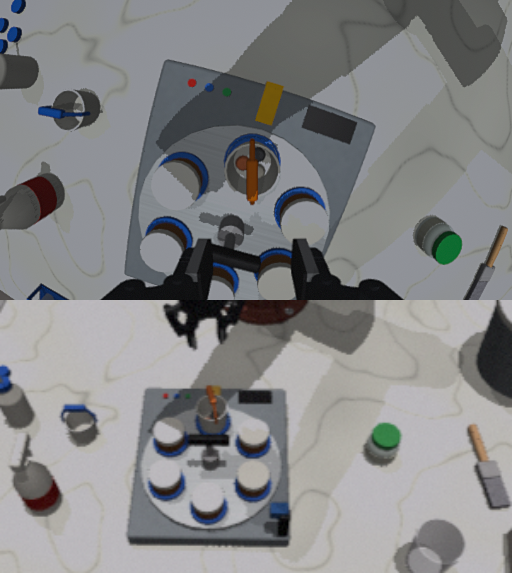

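The pail stands upright in the blue ring at (252,165), in line with the mark, with its stones inside. The arm is clear, and the bystanders in view are where they were.

```bash
python3 -c "
from workcell import *
print(close_job())"
```

```text
the job is handed in; nothing more can be done
None
```

The job is handed in at about 16 s of the 58 s allowed: the carousel rests in the click with its empty bay at the mark, and the pail stands upright in that bay with its stones in it. No verdict came back.

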